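# Step the tube feeder back one notch

### The job

The sample feeder has gone one place too far, past its blue reader: with a fingertip, push the red pawl's T-bar outward until the pawl is up and stays up by itself, then push the wheel backward (anticlockwise from above; the orange post is there to push on) by one notch, so that the yellow-capped tube faces the reader, and then tip the pawl back so that it drops fully into the notch. Nothing needs gripping: lift none of the tubes and leave the other things where they are. Finish clear of everything.

Things in the scene. Friction and masses are not known exactly. Their poses are not given: they have to be found in the camera images.
- feeder: Fixed tube feeder, place and yaw vary. Origin on the wheel's axis at table level, z up. White base plate x -130 to 190, y -130 to 185 mm, 12 thick. Own frame: blue reader (45 x 75, 137 mm high) 140 mm out on +x, pawl on +y, orange post starts on -x. Grey wheel: level disc, radius 118, top face 50 mm high, 8 stations and 8 steel saw teeth (12 mm high, at radius 98 to 116 on the top face).
- wheel_axis (a point): Point on the wheel's axis, level with the wheel's top face (50 mm above the table). Axes as the feeder's.
- wheel (a joint): Turn of the wheel, rad: 0 at start, forward (clockwise from above) positive, one notch back = -0.785. Stiff (2 N at the post), stays where left; play in a notch 0.1 rad back, 0.08 forward. Pawl down: teeth stop it going farther back; going forward they ride under the pawl. If over 0.1 rad too far back when the pawl drops, the pawl lands on the next tooth.
- wheel_post (a point): Top centre of the orange upright post fixed on the wheel, 14 mm diameter, 88 mm tall above the wheel's top face, 80 mm from the axis; the place to push the wheel. It starts on the feeder's -x side; its neighbouring stations are bare. z up; turns with the wheel.
- pawl (a joint): Lift angle of the red pawl, rad: 0 = down, nose in the notch; 0.8 = fully up against its stop. The nose clears the teeth above 0.25. It is weighted over-centre: released below about 0.3 it falls shut, beyond about 0.45 it falls open and stays. A very light push (under 1 N) moves it.
- pawl_bar (a point): Middle of the pawl's red T-bar, a level round bar 10 mm thick, 50 mm long along the feeder's x, on a stem 22 mm wide. Pawl down: 120 mm from the wheel's axis on the feeder's +y side, 136 mm above the table; pawl up: 168 mm out, 143 mm high. Pushed from the wheel's side outward (+y) the pawl lifts; pushed from outside towards the wheel it comes down.
- pawl_hinge (a point): Hinge of the pawl, 155 mm from the wheel's axis on the feeder's +y side, 75 mm above the table; the hinge line is the feeder's x. The T-bar is 70 mm from it. The pawl's arm runs level from here towards the wheel, its upper side 80 mm above the table while down. Axes as the feeder's.
- tube_yellow: Loose yellow-capped glass tube, 13 mm diameter (cap 18 mm), 84 mm tall, origin under its foot, standing in an open white sleeve (23 mm outside, 40 mm tall) of the wheel, 75 mm from the axis; its top is 134 mm above the table. At the start one notch clockwise past the reader.
- tube_a: The same with a lavender cap, in the sleeve in front of the reader at the start.
- tube_b: The same with a lavender cap, in the sleeve one notch anticlockwise of the reader at the start (half way to the pawl).
- spare_cap: Loose lavender cap, 18 mm diameter, 18 mm tall, lying on the base plate's corner near the robot; leave alone. Origin under its centre.
- reagent: Loose reagent bottle, 60 mm diameter, 130 mm tall, left of the feeder; leave alone. Origin under its centre.
- driver: Screwdriver, 170 mm, lying on the right; leave alone. Origin under its middle.
- beaker: Glass beaker, 64 mm diameter, 75 mm tall, on the right; leave alone. Origin under its centre.

How it is judged:
By the outcome, as a careful person would: the job done as asked, in the order asked, and still so for the second after the job is handed in, with the robot touching nothing.
It also fails if it takes over 58 s, if anything falls off the work surface, if the arm or the gripper's body presses on something with over 40 N, if the wrist force passes 120 N, or if a joint passes its speed limit or range.

### The arm

A 7-joint arm with a two-finger parallel gripper is mounted at the origin on the work surface. World frame = base frame: x ahead of the robot, y to its left, z up, the work surface at z = 0. Lengths are in mm, angles in rad, forces in N, time in s.
With the tool pointing down it reaches from about 350 to 775 mm from the base axis. Payload 3.1 kg.
Tool frame: the origin (TCP) lies between the finger pads; the fingertips stand 22 mm ahead of it and the grasp point (between the pads) lies 3 mm ahead of it; z points along the fingers, y is the line along which they close (so a half turn about z gives the same grasp; the last joint's range is limited). The gripper opens to 85 mm and grips with 20 to 120 N. Pads are 22 mm wide; open, the fingers measure 114 mm over their backs; the gripper's body (76 mm by 85 mm) begins 54 mm behind the grasp point. The pads swing forward as they close: fully open they stand 13 mm farther back than shut.
Start: joints at [-1.159, 0.311, 0.014, 1.512, -0.004, 1.319, -0.027], TCP at [241.087, 494.362, 253.304] pointing down, gripper open.
Joint ranges: [-2.7, 2.7], [-0.3, 1.91], [-1.27, 1.3], [0.12, 2.57], [-1.44, 4.58], [0.2, 2.03], [-3.05, 3.05]. Speed limits (rad/s): [2.79, 2.79, 3.14, 3.14, 3.14, 3.14, 3.14].

### API

Orientations are given as a 3x3 rotation matrix whose columns are the frame's x, y, z axes.
In Python, from bench import manip gives the robot as it stands.
- The arm moves only by the shell command python3 -m jog 'ROWS' [OPENING] [FORCE]. ROWS is JSON, a list of rows, each an object with "slide": the shift along the tool's x, y, z in mm, a list of three; "rot": the turn, a rotation vector about the tool's x, y, z in rad, a list of three. In form: [{"slide": [x, y, z], "rot": [ax, ay, az]}, ...]. A call has 1 to 12 rows; each row is the pose to reach, as a shift and turn from the pose commanded when the call began, along the tool's axes at that moment; what a row does not reach only later rows make up. A row lasts 1/10 s, in which the tool goes at most 50 mm and 8.59 degrees, less where a joint would pass 70% of its speed; a pose out of reach is approached as far as the arm can. A call with a gripper value outside its range is refused whole. OPENING is the finger opening in mm, from 0 to 85.4, set as the call begins (- or left out, the last holds). The fingers move at their own pace and stop on an object; FORCE is the grip in N (left out, the last holds). Time passes only in rows, so rows that repeat a pose let the fingers close. It gives the time, the measured TCP pose, the force, the opening and the grip force at its end, in the units of the state.
- manip.get_state(): the state, without advancing time (a new reading comes with each control period).
- manip.get_image(name): name is "side" or "top"; returns a dict with "color" (400x640x3 uint8, blue, green, red), "fx", "fy", "cx", "cy" (pixels), "origin" and "orientation" of the camera in the world. Camera axes: x right, y up, looking along -z (the intrinsics and any distortion apply to the point x, -y, -z); pixel columns grow to the right and rows downward; lengths in mm; the calibration is good to about 2 mm. A picture is of the moment at which its call begins. There is no depth.
- manip.close_job(): hands the job in; it is judged then, once.
Trained networks look in the newest picture that a camera, given by its name, has taken for a name from the list of things; names that differ only in an ending like _2 or _b are one class to them, and where a whole thing is asked for, a point or a joint stands for the part that bears it (a point fixed in the world has none). Each returns a list of dicts, best first, with "score" (0 to 1); they miss things now and then, are a little off and sometimes report something else, mostly with a low value. They report only what shows in the picture. A call takes as long as a camera call.
- manip.boxes_of(camera, name): "box" ([left, top, right, bottom] in pixels, round what is visible of it).
- manip.masks_of(camera, name): "mask" (400x640 bool, what is visible of it) and "box" ([left, top, right, bottom] in pixels, round what is visible of it).
- manip.landmark_of(camera, name): "point" ([row, column] in pixels: a listed point, or the origin of a listed thing).
The state is a dict: "time": time; "joints": joint angles; "dq": joint speeds; "joint_torque": joint torques, N m; "ee_pos": TCP position; "tool_rot": TCP orientation; "force": force on the tool from outside, world axes, zero at the start; "moment": the same for the moment, N m; "opening": finger opening in mm; "grip_force": force on a finger pad.
Only numpy, scipy, OpenCV 4.12 (cv2) and the standard library are available. Lean on these libraries where they do the work, as an engineer would, in place of code of your own. Each camera call takes 0.05 s, during which the arm holds its last target. There are 200 camera calls.

## Working session

There is one attempt and no reset: what is moved stays moved. The work goes in short steps, Python scripts to look and compute and a shell command to move; the robot and the scene stay as the last step left them, time stands still between calls to the robot, and variables do not carry over. Pictures are saved under pics/ and viewed, at most 10 in all, crops included, and the job is handed in when it is done.

```bash
mkdir -p pics; ls; python3 - <<'E'
from bench import manip
import cv2
s=manip.get_state();print(s['time'],s['ee_pos'],s['tool_rot'],s['opening'])
for c in('side','top'):
    im=manip.get_image(c);cv2.imwrite(f'pics/{c}0.png',im['color'])
    print(c,{k:v for k,v in im.items() if k!='color'})
    for n in('wheel_axis','wheel_post','pawl_bar','pawl_hinge','tube_yellow','tube_a','feeder','reagent','spare_cap'):
        print(n,[(d['score'],d['point']) for d in manip.landmark_of(c,n)[:3]])
E
```

```text
pics
0.0 [240.79507952 493.72201814 252.20033259] [[-8.98828940e-01  4.38298539e-01 -9.63023460e-04]
 [ 4.38299585e-01  8.98826236e-01 -2.20718828e-03]
 [-1.01816647e-04 -2.40597748e-03 -9.99997100e-01]] 85.53981236448732
side {'fx': 407.75350755435477, 'fy': 407.75350755435477, 'cx': 319.59309987839976, 'cy': 196.9706166727639, 'origin': array([1118.41676395,  783.0996981 ,  841.76748261]), 'orientation': array([[-0.7761978 , -0.38919256,  0.49603036],
       [ 0.630198  , -0.4549952 ,  0.6291501 ],
       [-0.0191691 ,  0.80094227,  0.59843465]])}
wheel_axis [(0.88, [231.6, 321.2])]
wheel_post [(0.62, [195.9, 336.5])]
pawl_bar [(0.91, [223.3, 354.5])]
pawl_hinge [(0.6, [247.7, 365.6])]
tube_yellow [(0.63, [231.8, 289.9])]
tube_a [(0.63, [248.1, 320.9]), (0.6, [244.1, 304.6])]
feeder [(0.73, [243.4, 321.0])]
reagent [(0.75, [290.1, 447.0])]
spare_cap [(0.46, [230.0, 291.9])]
top {'fx': 360.98107531578404, 'fy': 360.98107531578404, 'cx': 315.58528437408216, 'cy': 202.29725035513533, 'origin': array([ 455.91924981,   24.20618043, 1195.13163764]), 'orientation': array([[-0.01374443,  0.9969979 , -0.07619893],
       [-0.99967124, -0.01205163,  0.02263097],
       [ 0.02164471,  0.07648493,  0.99683577]])}
wheel_axis [(0.96, [197.2, 289.1])]
wheel_post [(0.57, [223.0, 293.7])]
pawl_bar [(0.57, [205.5, 255.5])]
pawl_hinge [(0.58, [210.3, 242.1])]
tube_yellow [(0.46, [180.0, 303.2]), (0.18, [179.9, 434.9])]
tube_a [(0.52, [170.7, 282.0]), (0.36, [186.1, 269.4])]
feeder [(0.81, [203.0, 292.8]), (0.32, [178.8, 438.0]), (0.26, [171.3, 285.7])]
reagent [(0.83, [244.1, 185.9])]
spare_cap [(0.72, [186.4, 265.1]), (0.39, [222.8, 328.0])]
```

```bash
cat > h.py <<'E'
from bench import manip
import numpy as np
from scipy.optimize import least_squares
def proj(im,P):
    q=(np.atleast_2d(P)-im['origin'])@im['orientation']
    return np.c_[im['cy']-im['fy']*q[:,1]/-q[:,2], im['cx']+im['fx']*q[:,0]/-q[:,2]]
def w(p,P):
    c,s=np.cos(p[2]),np.sin(p[2]);P=np.atleast_2d(P)
    return np.c_[p[0]+c*P[:,0]-s*P[:,1],p[1]+s*P[:,0]+c*P[:,1],P[:,2]]
def triang(ims,pts):
    f=lambda X:np.concatenate([(proj(i,X)[0]-p) for i,p in zip(ims,pts)])
    r=least_squares(f,[600,100,80],loss='soft_l1');return r.x,r.fun
E
python3 - <<'E'
from h import *
import cv2
pts={'wheel_axis':(0,0,50),'wheel_post':(-80,0,138),'pawl_bar':(0,120,136),'pawl_hinge':(0,155,75),'feeder':(0,0,0)}
ims={c:manip.get_image(c) for c in('side','top')}
obs=[]
for c in ims:
    manip.get_image(c)
    for n,P in pts.items():
        d=manip.landmark_of(c,n)
        if d: obs.append((c,P,d[0]['point'],n))
f=lambda p:np.concatenate([proj(ims[c],w(p,P))[0]-o for c,P,o,n in obs])
best=min((least_squares(f,[550,50,y],loss='soft_l1') for y in np.arange(-3,3,1)),key=lambda r:r.cost)
print(best.x,best.cost)
for o,r in zip(obs,f(best.x).reshape(-1,2)):print(o[0],o[3],r.round(1))
for n in pts:
  print(n,triang([ims[c] for c in ims],[[o[2] for o in obs if o[0]==c and o[3]==n][0] for c in ims]))
p=best.x
a=[]
for c,s in(('side',3.2),('top',3.2)):
    im=ims[c]['color'].copy()
    u,v=proj(ims[c],w(p,(0,0,50)))[0]
    r0,c0=int(u)-85,int(v)-62
    crop=cv2.resize(im[r0:r0+170,c0:c0+124],None,fx=3.2,fy=3.2,interpolation=cv2.INTER_CUBIC)
    for n,P in pts.items():
        q=proj(ims[c],w(p,P))[0];cv2.drawMarker(crop,(int((q[1]-c0)*3.2),int((q[0]-r0)*3.2)),(0,255,0),0,10,1)
    t=np.linspace(0,2*np.pi,60);q=proj(ims[c],w(p,np.c_[118*np.cos(t),118*np.sin(t),0*t+50]))
    for k in q: cv2.circle(crop,(int((k[1]-c0)*3.2),int((k[0]-r0)*3.2)),1,(255,255,0),-1)
    a.append(crop);print(c,r0,c0)
cv2.imwrite('pics/fit.png',np.hstack(a))
E
```

```text
[560.0446006   73.14328276 -18.60334463] 26.44208264344196
side wheel_axis [-2.   0.2]
side wheel_post [-1.  -0.1]
side pawl_bar [1.8 1.5]
side pawl_hinge [1.2 0.2]
side feeder [-1.2 -3.3]
top wheel_axis [0.2 2.7]
top wheel_post [-0.4  0.2]
top pawl_bar [-0.7 -2.9]
top pawl_hinge [ 5.4 -9.5]
top feeder [-0.8  2.6]
wheel_axis (array([563.00415059,  80.00175942,  48.50066727]), array([ 0.01968254,  0.89588102, -0.67612652,  0.52231618]))
wheel_post (array([481.74207937,  54.00409021, 134.24344449]), array([ 0.00073628,  0.12455339, -0.09414774,  0.08017599]))
pawl_bar (array([528.70972564, 181.18021706, 135.82485888]), array([ 0.00071006, -0.03144841,  0.02563351, -0.02269147]))
pawl_hinge (array([534.259325  , 198.53879058,  68.92593149]), array([ 0.02485129, -9.45695823,  1.54988948, -1.12100836]))
feeder (array([5.56558424e+02, 8.27252706e+01, 3.77568024e-02]), array([-0.00895125, -0.38168777,  0.31814698, -0.26045632]))
side 143 257
top 112 229
```

View pics/fit.png

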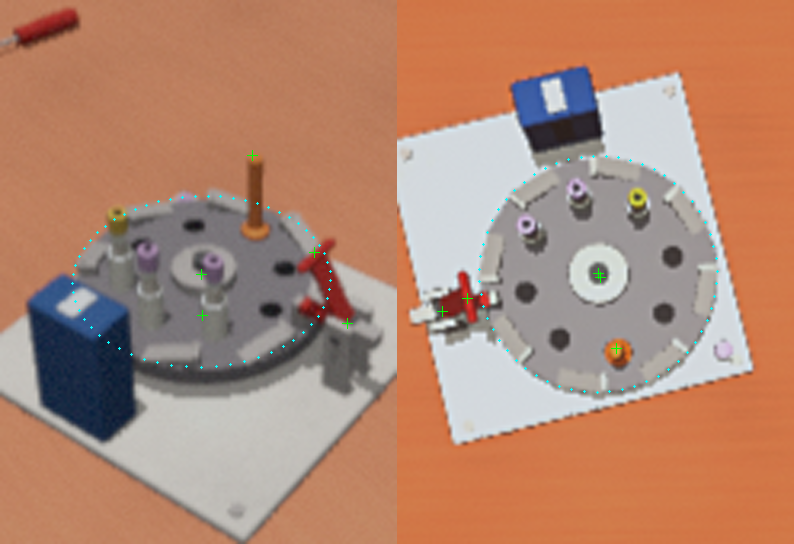

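View pics/top0.png

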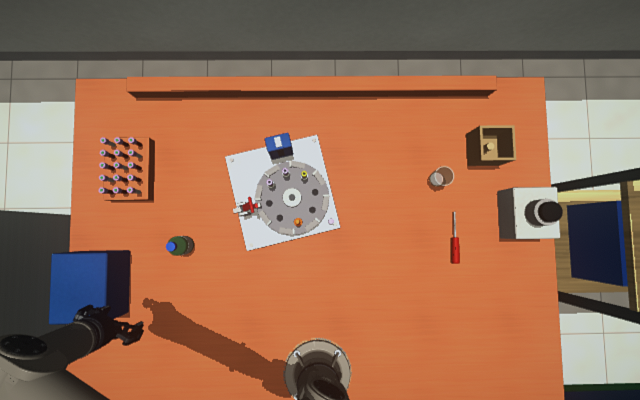

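The top view gives the feeder axis at about (292,197) px, with the reader on the far side, the pawl at (247,207) and the post at (298,223). The fitted marks and rim match both views: axis near (560, 73), yaw 0.246 rad. I'll turn the tool so that its x axis lies along the feeder's +y and its y axis along the feeder's +x.

```bash
cat >> h.py <<'E'
from scipy.spatial.transform import Rotation as R
F=np.array([560.0,73.1,0.2462])
def goto(x,y,ztip):
    s=manip.get_state();T=np.array(s['tool_rot'])
    d=T.T@(w(F,(x,y,ztip+22))[0]-s['ee_pos'])
    c,n=np.cos(F[2]),np.sin(F[2])
    Rt=np.array([[-n,c,0],[c,n,0],[0,0,-1]])
    print('slide',d.round(1),'rot',R.from_matrix(T.T@Rt).as_rotvec().round(4))
def here():
    s=manip.get_state();p=np.array(s['ee_pos'])-[F[0],F[1],22];c,n=np.cos(F[2]),np.sin(F[2])
    f=s['force'];print('t',s['time'],'feeder xyz tip',(np.array([c*p[0]+n*p[1],-n*p[0]+c*p[1],p[2]])).round(1),'F_feeder',np.round([c*f[0]+n*f[1],-n*f[0]+c*f[1],f[2]],2),'open',s['opening'])
E
python3 -c "
from h import *
goto(0,85,205)"
```

```text
slide [-416.5 -173.8   26.3] rot [ 1.000e-04 -0.000e+00  8.708e-01]
```

```bash
r='x'; python3 -m jog '[{"slide":[-416.5,-173.8,26],"rot":[0,0,0.871]},{"slide":[-416.5,-173.8,26],"rot":[0,0,0.871]},{"slide":[-416.5,-173.8,26],"rot":[0,0,0.871]},{"slide":[-416.5,-173.8,26],"rot":[0,0,0.871]},{"slide":[-416.5,-173.8,26],"rot":[0,0,0.871]},{"slide":[-416.5,-173.8,26],"rot":[0,0,0.871]},{"slide":[-416.5,-173.8,26],"rot":[0,0,0.871]},{"slide":[-416.5,-173.8,26],"rot":[0,0,0.871]},{"slide":[-416.5,-173.8,26],"rot":[0,0,0.871]},{"slide":[-416.5,-173.8,26],"rot":[0,0,0.871]},{"slide":[-416.5,-173.8,26],"rot":[0,0,0.871]},{"slide":[-416.5,-173.8,26],"rot":[0,0,0.871]}]' 0; python3 - <<'E'
from h import *
import cv2
here();goto(0,85,122)
im=manip.get_image('side');cv2.imwrite('pics/s1.png',cv2.resize(im['color'][80:330,200:500],None,fx=2.4,fy=2.4)[:600])
E
```

```text
time: 2.9
ee_pos: [538.6, 157.2, 227.1]
tool_rot: [[-0.245, 0.969, -0.001], [0.969, 0.245, 0.001], [0.001, -0.001, -1.0]]
force: [0.2, 0.7, -0.3]
opening: -0.0
grip_force: 0.0
t 2.9 feeder xyz tip [ -0.3  86.8 205.1] F_feeder [ 0.41  0.65 -0.34] open -0.04879792873109914
slide [-1.9  0.3 83.1] rot [-0.0006 -0.0014  0.0017]
```

View pics/s1.png

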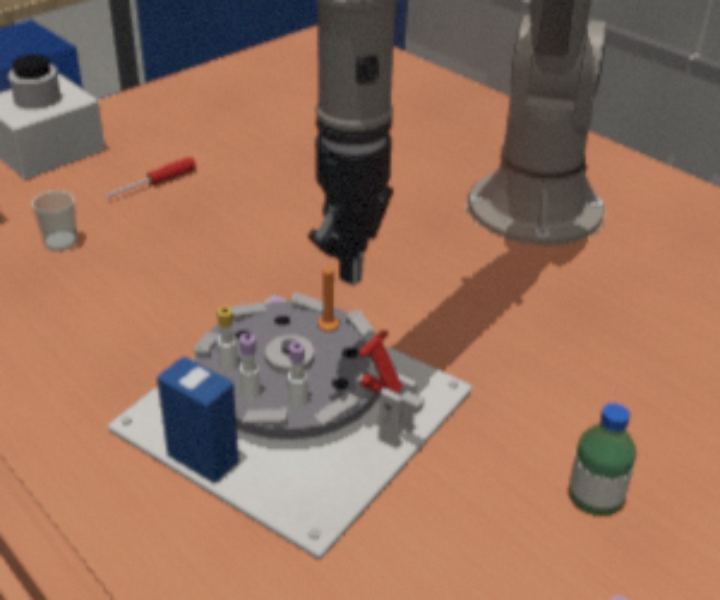

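The fingertip is at (352,280) in this crop, above the wheel beside the T-bar at (375,343). Next I descend inside the bar and push outward.

```bash
python3 -m jog '[{"slide":[-2,0,40],"rot":[0,0,0]},{"slide":[-2,0,83],"rot":[0,0,0]},{"slide":[-2,0,83],"rot":[0,0,0]},{"slide":[-2,0,83],"rot":[0,0,0]},{"slide":[8,0,83],"rot":[0,0,0]},{"slide":[18,0,83],"rot":[0,0,0]},{"slide":[26,0,83],"rot":[0,0,0]},{"slide":[34,0,83],"rot":[0,0,0]},{"slide":[42,0,83],"rot":[0,0,0]},{"slide":[50,0,83],"rot":[0,0,0]},{"slide":[58,0,83],"rot":[0,0,0]},{"slide":[62,0,83],"rot":[0,0,0]}]'; python3 - <<'E'
from h import *
import cv2
here()
im=manip.get_image('side');cv2.imwrite('pics/s2.png',cv2.resize(im['color'][150:300,250:420],None,fx=4,fy=4))
for c in ('side','top'):
    manip.get_image(c);print([(d['score'],d['point']) for d in manip.landmark_of(c,'pawl_bar')[:2]])
E
```

```text
time: 4.15
ee_pos: [523.7, 217.0, 144.1]
tool_rot: [[-0.245, 0.97, -0.0], [0.97, 0.245, 0.0], [0.001, -0.0, -1.0]]
force: [0.1, 0.1, 0.2]
opening: 0.5
grip_force: 0.0
t 4.15 feeder xyz tip [-1.000e-01  1.485e+02  1.221e+02] F_feeder [0.09 0.13 0.2 ] open 0.5177134221906605
[(0.82, [227.6, 370.9])]
[]
```

View pics/s2.png

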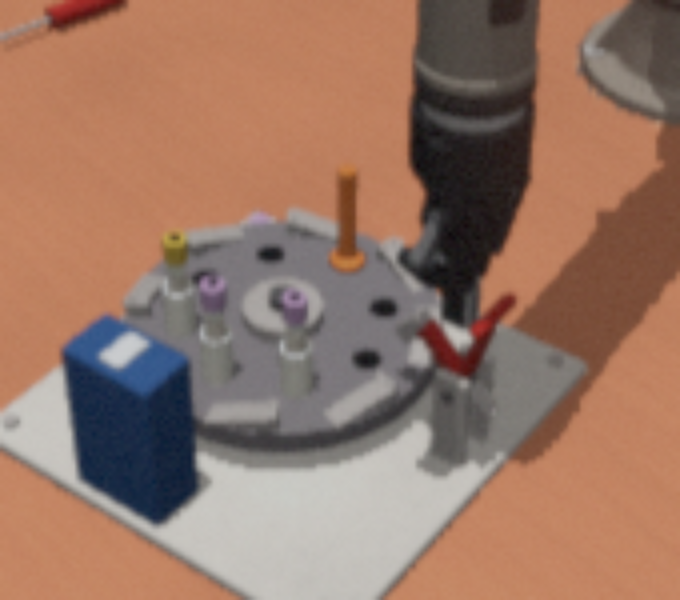

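The pawl is up: its bar is at (500,305) and lies outside the finger. Now I retract and go beside the post.

```bash
python3 -m jog '[{"slide":[-22,0,0],"rot":[0,0,0]},{"slide":[-22,0,-25],"rot":[0,0,0]},{"slide":[-22,0,-48],"rot":[0,0,0]},{"slide":[-60,-40,-48],"rot":[0,0,0]},{"slide":[-104,-72,-48],"rot":[0,0,0]},{"slide":[-104,-72,-48],"rot":[0,0,0]},{"slide":[-104,-72,-15],"rot":[0,0,0]},{"slide":[-104,-72,24],"rot":[0,0,0]},{"slide":[-104,-72,24],"rot":[0,0,0]},{"slide":[-104,-72,24],"rot":[0,0,0]}]'; python3 - <<'E'
from h import *
here()
ims=[];pt=[]
for c in ('side','top'):
    ims.append(manip.get_image(c));pt.append(manip.landmark_of(c,'wheel_post'));print(pt[-1][:1],proj(ims[-1],w(F,(-80,0,138))))
    print([(d['score'],d['point']) for d in manip.landmark_of(c,'pawl_bar')[:2]],proj(ims[-1],w(F,(0,168,143))))
E
```

```text
time: 5.4
ee_pos: [479.6, 96.9, 120.4]
tool_rot: [[-0.243, 0.97, -0.001], [0.97, 0.243, -0.001], [-0.0, -0.001, -1.0]]
force: [1.0, -1.1, 0.9]
opening: 0.5
grip_force: 0.0
t 5.4 feeder xyz tip [-72.2  42.7  98.4] F_feeder [ 0.67 -1.25  0.95] open 0.45970121882495607
[{'point': [194.2, 337.0], 'score': 0.65}] [[191.59272842 335.76821274]]
[(0.54, [229.4, 371.0])] [[226.78981298 371.10159384]]
[{'point': [223.5, 296.7], 'score': 0.6}] [[221.04365206 297.57900769]]
[(0.71, [209.3, 234.2]), (0.62, [194.4, 289.2])] [[209.20797096 234.56598919]]
```

```bash
python3 -m jog '[{"slide":[-10,0,0],"rot":[0,0,0]},{"slide":[-18,0,0],"rot":[0,0,0]},{"slide":[-23,0,0],"rot":[0,0,0]},{"slide":[-28,0,0],"rot":[0,0,0]},{"slide":[-34,0,0],"rot":[0,0,0]},{"slide":[-40,2,0],"rot":[0,0,0]},{"slide":[-46,4,0],"rot":[0,0,0]},{"slide":[-52,6,0],"rot":[0,0,0]},{"slide":[-58,8,0],"rot":[0,0,0]},{"slide":[-64,8,0],"rot":[0,0,0]},{"slide":[-68,8,0],"rot":[0,0,0]},{"slide":[-68,8,0],"rot":[0,0,0]}]'; python3 - <<'E'
from h import *
import cv2
here()
# candidate wheel angles from station features
for c in ('side','top'):
    im=manip.get_image(c)
    for n,r,z,a0 in(('wheel_post',80,138,np.pi),('tube_yellow',75,50,-np.pi/4)):
        d=manip.landmark_of(c,n)
        if not d: print(c,n,'none');continue
        o=np.array(d[0]['point']);th=np.arange(-1.2,.3,.01)
        e=[np.linalg.norm(proj(im,w(F,(r*np.cos(a0-t),r*np.sin(a0-t),z)))[0]-o) for t in th]
        print(c,n,d[0]['score'],o,th[np.argmin(e)],min(e))
    cv2.imwrite(f'pics/{c}3.png',cv2.resize(im['color'][120:270,225:395],None,fx=4,fy=4))
E
```

```text
time: 6.9
ee_pos: [504.1, 32.3, 120.0]
tool_rot: [[-0.243, 0.97, -0.0], [0.97, 0.243, -0.001], [-0.001, -0.0, -1.0]]
force: [0.3, -0.3, -0.0]
opening: -0.2
grip_force: 0.2
t 6.9 feeder xyz tip [-64.1 -25.9  98. ] F_feeder [ 0.2  -0.4  -0.01] open -0.16253178008670052
side wheel_post 0.88 [193.  323.9] -0.4599999999999993 4.158179532346583
side tube_yellow 0.59 [241.2 299.1] -0.5499999999999994 1.0668048419648757
top wheel_post none
top tube_yellow 0.45 [172.6 286.3] -0.7499999999999996 2.073225849106693
```

View pics/side3.png

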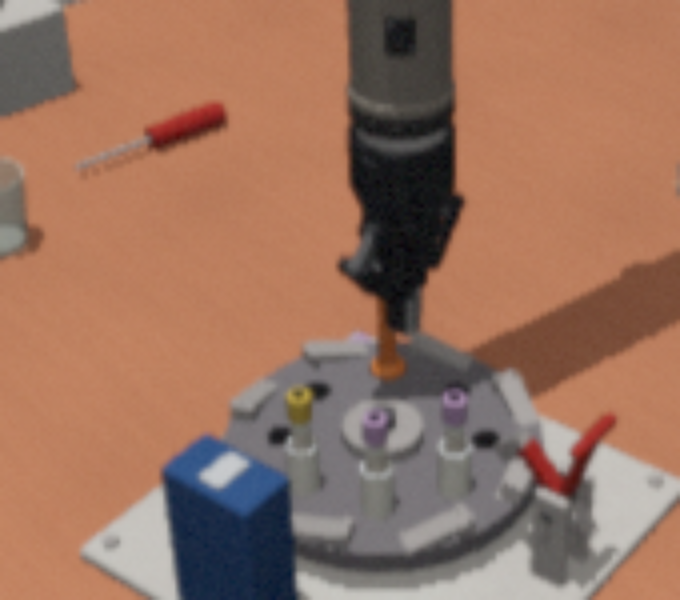

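The wheel is part-way round and the pawl is still up. Now the remaining push, then I back off and measure.

```bash
python3 -m jog '[{"slide":[-4,0,0],"rot":[0,0,0]},{"slide":[-8,2,0],"rot":[0,0,0]},{"slide":[-11,3,0],"rot":[0,0,0]},{"slide":[-12.5,3,0],"rot":[0,0,0]},{"slide":[-12.5,3,0],"rot":[0,0,0]},{"slide":[-12.5,3,0],"rot":[0,0,0]}]'; python3 -c "
from h import *
here()"; python3 -m jog '[{"slide":[10,0,0],"rot":[0,0,0]},{"slide":[25,0,0],"rot":[0,0,0]},{"slide":[25,0,-40],"rot":[0,0,0]},{"slide":[25,0,-80],"rot":[0,0,0]},{"slide":[65,-20,-80],"rot":[0,0,0]},{"slide":[110,-40,-80],"rot":[0,0,0]},{"slide":[155,-40,-80],"rot":[0,0,0]},{"slide":[200,-40,-80],"rot":[0,0,0]},{"slide":[240,-40,-80],"rot":[0,0,0]},{"slide":[240,-40,-80],"rot":[0,0,0]},{"slide":[240,-40,-80],"rot":[0,0,0]}]'; cat > meas.py <<'E'
from h import *
import cv2
here()
im=manip.get_image('top');cv2.imwrite('pics/top_now.png',im['color'])
th=np.linspace(0,2*np.pi,1440,endpoint=False);rr=np.arange(92,118,2)
G,Q=np.meshgrid(rr,th)
uv=proj(im,w(F,np.c_[(G*np.cos(Q)).ravel(),(G*np.sin(Q)).ravel(),np.full(G.size,58)])).reshape(*G.shape,2).astype(np.float32)
pol=lambda i:cv2.remap(i,uv[...,1],uv[...,0],cv2.INTER_LINEAR).mean(2).astype(float)
a,b=pol(cv2.imread('pics/top0.png')),pol(im['color'])
ok=np.ones(1440,bool);d=np.degrees(th);ok[(d>70)&(d<115)]=0   # pawl sector
cost=[]
sh=np.arange(-100,300)
for s in sh:
    ar=np.roll(a,s,0);m=ok&np.roll(ok,s)&(b.max(1)>60);A=ar[m]-ar[m].mean();B=b[m]-b[m].mean()
    cost.append((A*B).sum()/np.sqrt((A*A).sum()*(B*B).sum()))
cost=np.array(cost)
for lo,hi in((-60,60),(80,280)):
    k=np.where((sh>=lo)&(sh<hi))[0];j=k[np.argmax(cost[k])];print('ccw turn rad',sh[j]*2*np.pi/1440,cost[j])
for c in('side','top'):
    im=manip.get_image(c)
    for n,r,z,a0 in(('wheel_post',80,138,np.pi),('tube_yellow',75,50,-np.pi/4)):
        dd=manip.landmark_of(c,n)
        if not dd: continue
        o=np.array(dd[0]['point']);t=np.arange(-1.2,.3,.01)
        e=[np.linalg.norm(proj(im,w(F,(r*np.cos(a0-q),r*np.sin(a0-q),z)))[0]-o) for q in t]
        print(c,n,dd[0]['score'],t[np.argmin(e)].round(2),min(e))
    print('bar',[(d['score'],d['point']) for d in manip.landmark_of(c,'pawl_bar')[:1]],proj(im,w(F,[(0,168,143),(0,120,136)])).round(1).tolist())
E
python3 meas.py
```

```text
time: 7.8
ee_pos: [511.0, 22.7, 120.8]
tool_rot: [[-0.244, 0.97, 0.002], [0.97, 0.244, 0.001], [0.0, 0.002, -1.0]]
force: [1.9, 5.5, 0.6]
opening: 0.1
grip_force: 2.1
t 7.8 feeder xyz tip [-59.8 -37.   98.8] F_feeder [3.15 4.85 0.59] open 0.05913773245491525
time: 8.9
ee_pos: [412.2, 244.3, 199.8]
tool_rot: [[-0.245, 0.969, -0.0], [0.969, 0.245, -0.003], [-0.003, -0.001, -1.0]]
force: [0.2, -1.0, 0.1]
opening: -0.3
grip_force: 0.0
t 8.9 feeder xyz tip [-101.6  202.1  177.8] F_feeder [-0.01 -1.05  0.05] open -0.2722059287944847
ccw turn rad 0.0 0.892098152282084
ccw turn rad 0.789761486527434 0.7727305613625937
side wheel_post 0.55 -0.84 3.553158801046651
side tube_yellow 0.47 -0.72 1.6549890294235599
bar [(0.84, [229.6, 372.8])] [[226.8, 371.1], [221.9, 355.4]]
top wheel_post 0.79 -0.73 0.15000410169167996
top tube_yellow 0.39 -0.81 0.0575860659224449
bar [(0.54, [208.0, 236.4])] [[209.2, 234.6], [205.2, 251.0]]
```

By rim correlation the wheel has turned -0.785 ± 0.02 rad, and the pawl is up. Next I tip the pawl back from outside.

```bash
python3 -m jog '[{"slide":[8,50,0],"rot":[0,0,0]},{"slide":[8,102,0],"rot":[0,0,0]},{"slide":[8,102,0],"rot":[0,0,0]},{"slide":[8,102,25],"rot":[0,0,0]},{"slide":[8,102,47],"rot":[0,0,0]},{"slide":[8,102,47],"rot":[0,0,0]},{"slide":[8,102,47],"rot":[0,0,0]}]'; python3 -c "
from h import *
here()"; python3 -m jog '[{"slide":[-10,0,0],"rot":[0,0,0]},{"slide":[-20,0,0],"rot":[0,0,0]},{"slide":[-28,0,0],"rot":[0,0,0]},{"slide":[-36,0,0],"rot":[0,0,0]},{"slide":[-44,0,0],"rot":[0,0,0]},{"slide":[-52,0,0],"rot":[0,0,0]},{"slide":[-59,0,0],"rot":[0,0,0]},{"slide":[-65,0,0],"rot":[0,0,0]},{"slide":[-70,0,0],"rot":[0,0,0]},{"slide":[-70,0,0],"rot":[0,0,0]}]';  python3 - <<'E'
from h import *
import cv2
here()
im=manip.get_image('side');cv2.imwrite('pics/s4.png',cv2.resize(im['color'][150:300,250:420],None,fx=4,fy=4))
E
```

```text
time: 10.05
ee_pos: [509.4, 277.3, 153.5]
tool_rot: [[-0.243, 0.97, -0.001], [0.97, 0.243, -0.0], [-0.0, -0.001, -1.0]]
force: [-0.2, 0.4, -0.2]
opening: -0.2
grip_force: 0.0
t 10.05 feeder xyz tip [  0.7 210.4 131.5] F_feeder [-0.13  0.45 -0.21] open -0.21163588500529631
time: 11.05
ee_pos: [527.0, 208.5, 153.3]
tool_rot: [[-0.242, 0.97, 0.0], [0.97, 0.242, -0.001], [-0.001, 0.0, -1.0]]
force: [0.9, -0.1, 0.5]
opening: 0.1
grip_force: 0.0
t 11.05 feeder xyz tip [  1.  139.4 131.3] F_feeder [ 0.87 -0.35  0.52] open 0.1316407700020496
```

View pics/s4.png

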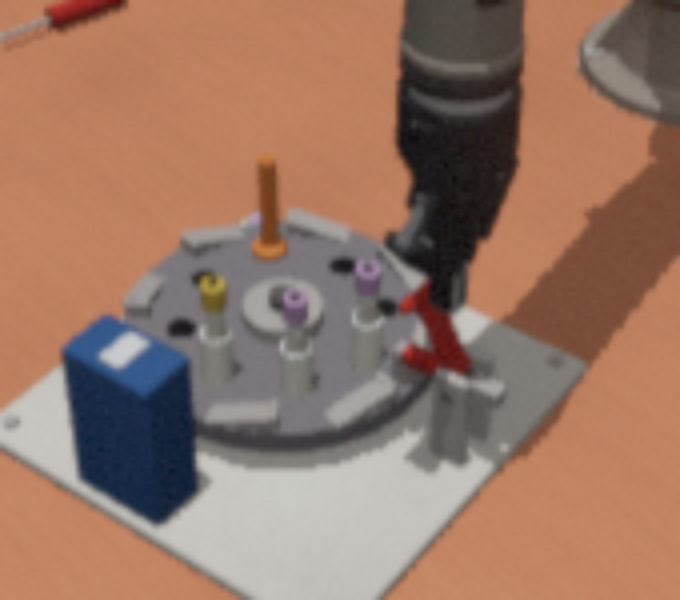

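The pawl has come down, with its bar at (418,298) and its nose at (408,355). Next I retreat outward and up, then check.

```bash
python3 -m jog '[{"slide":[20,0,0],"rot":[0,0,0]},{"slide":[50,0,0],"rot":[0,0,0]},{"slide":[70,0,-30],"rot":[0,0,0]},{"slide":[90,-40,-70],"rot":[0,0,0]},{"slide":[110,-90,-90],"rot":[0,0,0]},{"slide":[130,-130,-100],"rot":[0,0,0]},{"slide":[150,-130,-100],"rot":[0,0,0]},{"slide":[150,-130,-100],"rot":[0,0,0]},{"slide":[150,-130,-100],"rot":[0,0,0]}]'; python3 meas.py; python3 - <<'E'
from h import *
import cv2
a=manip.get_image('side')['color'];b=cv2.imread('pics/side0.png')
z=lambda i:cv2.resize(i[190:280,270:395],None,fx=3.2,fy=3.2,interpolation=cv2.INTER_CUBIC)
t0=cv2.imread('pics/top0.png');t1=manip.get_image('top')['color']
y=lambda i:cv2.resize(i[150:240,220:345],None,fx=3.2,fy=3.2,interpolation=cv2.INTER_CUBIC)
cv2.imwrite('pics/cmp.png',np.vstack([np.hstack([z(b),z(a)]),np.hstack([y(t0),y(t1)])]))
E
```

```text
time: 12.0
ee_pos: [363.6, 324.2, 253.5]
tool_rot: [[-0.246, 0.969, 0.001], [0.969, 0.246, 0.0], [0.0, 0.001, -1.0]]
force: [1.0, -1.1, 0.2]
opening: -0.1
grip_force: 0.0
t 12.0 feeder xyz tip [-129.2  291.4  231.5] F_feeder [ 0.72 -1.34  0.15] open -0.12502973429281342
ccw turn rad 0.0 0.8925167654226275
ccw turn rad 0.789761486527434 0.7707186564798612
side wheel_post 0.94 -0.69 2.684388231178854
side tube_yellow 0.55 -0.67 1.849270152587568
bar [(0.77, [220.7, 354.6])] [[226.8, 371.1], [221.9, 355.4]]
top wheel_post 0.88 -0.71 2.3408560582966538
top tube_yellow 0.61 -0.78 0.341842289191787
bar [(0.48, [203.8, 253.4])] [[209.2, 234.6], [205.2, 251.0]]
```

View pics/cmp.png

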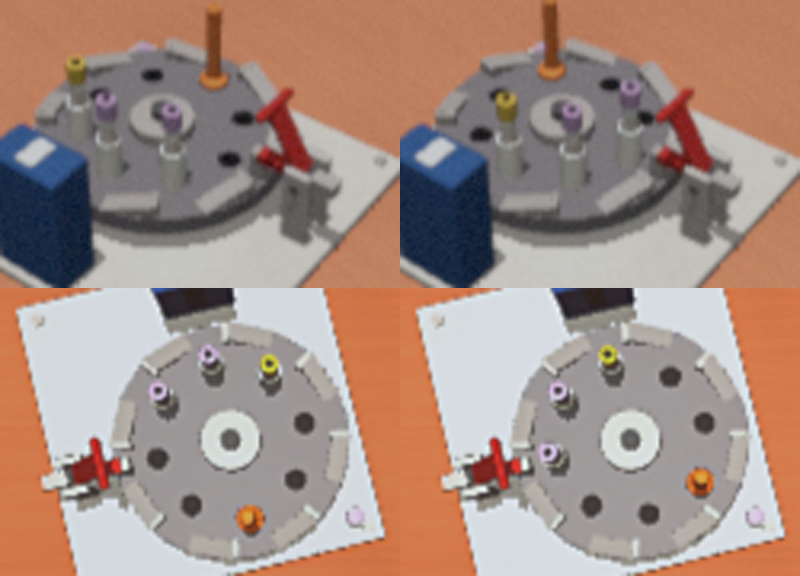

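Before (left) and after (right): the yellow cap sits exactly where the tube in front of the reader was, at (608,355) against (208,355). The pawl looks the same as at the start, when it was seated: bar (678,103) against (278,103). Nothing else has moved, and the arm is clear.

```bash
python3 -c "
from bench import manip
print(manip.close_job())"
```

```text
the job is handed in; nothing more can be done
None
```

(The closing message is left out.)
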